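# Charge the crucible from the sliding drop cup

### The job

Slide the drop cup along its rail until it stands centrally over the round crucible (not the square mould), then press its release tab so that the hinged bottom swings open and all three brass slugs fall into the crucible. Then slide the empty cup back fully home to the end of the rail where it began. Leave the crucible, the mould and the things lying round about standing where they are.

Things in the scene. Friction and masses are not known exactly. Their poses are not given: they have to be found in the camera images.
- rail_stand: Aluminium stand fixed to the worktop, its place and yaw vary: two square end posts on small feet (post tops 150 mm above the worktop, posts at local y = -175 and +175 mm) carry a flat steel rail along the stand's own y axis, 52 mm behind (+x) the line along which the cup travels; rail centre 130 mm above the worktop, its top edge 143 mm. Origin on the worktop, below the middle of the cup's line of travel; own z up, own -x side is the open front.
- cup_slide (a joint): Travel of the cup's carriage along the stand's +y axis, m: 0 = home against the stop at the -y end (the start; the cup then stands at stand y = -140 mm), greatest 0.28 (stop at the +y end). Stiff slide with about 3 N of friction and some drag: it stops where it is left and has no spring. It may be pushed either way by the post (or cup).
- cup_outlet (a point): Centre of the bottom opening of the drop cup, 105 mm above the worktop. The cup is an open-topped square cup of sheet steel, 44 x 44 mm outside, 38 x 38 mm inside, rim 162 mm above the worktop. This point is the one to bring over the crucible's centre; axes as the stand's.
- post_top (a point): Centre of the top of the upright steel push post on the carriage, 203 mm above the worktop; the post is 15 mm in diameter and its free length is 48 mm, downwards from here. It stands 52 mm behind (+x of the stand) the cup's centre.
- tab (a joint): Rocking of the release tab, rad: 0 = at rest, 0.30 = pressed fully down (stop). Sprung: about 2 N at the pad to start it, 4 to 5 N fully down; it springs back when let go. The bottom unlatches at about 0.14, after the pad has gone down 6 to 7 mm (about 3 N).
- tab_pad (a point): Middle of the upper face of the release tab's pad, a dark steel, level plate 30 mm (stand x) by 26 mm (stand y), beside the cup on its +y side: 46 mm to +y and 26 mm to -x of the cup's centre, about 162 mm above the worktop, level with the cup's rim. Pressed straight down (13 mm in all) it rocks about a pivot on the front wall of the cup and draws the catch from under the hinged bottom.
- flap (a joint): Hinged bottom of the cup, rad: 0 = shut and latched; once released it snaps down to 1.45 = hanging open and stays open. The hinge is at the rear (+x) edge of the opening; open it reaches down to about 53 mm above the worktop and passes clear above crucible and mould.
- crucible: Round white ceramic crucible, open on top, 68 mm across the rim, 42 mm high, wall about 4 mm, loose on the worktop under the cup's line of travel (within about 3 mm of it). Origin at the centre of its underside. It and the mould change places from start to start.
- square_mould: Square white ceramic mould, open on top, 62 x 62 x 32 mm, loose on the worktop, also under the line of travel; it must stay empty. Origin at the centre of its underside.
- slug_1_center (a point): Centre of brass casting slug 1 of 3, a plain cylinder 12 mm in diameter and 14 mm long, at the start upright on the shut bottom of the cup.
- slug_2_center (a point): Centre of brass casting slug 2 of 3, a plain cylinder 12 mm in diameter and 14 mm long, at the start upright on the shut bottom of the cup.
- slug_3_center (a point): Centre of brass casting slug 3 of 3, a plain cylinder 12 mm in diameter and 14 mm long, at the start upright on the shut bottom of the cup.
- bench_block: Bystander: steel block 55 x 70 x 18 mm on the worktop in front of the stand. Origin at the centre of its underside.
- silver_cuff: Bystander: open silver cuff bracelet blank, 44 x 54 x 12 mm, lying in front of the stand. Origin at the centre of its underside.
- spool: Bystander: upright wooden thread spool, 38 mm in diameter, 45 mm high, behind the stand. Origin at the centre of its underside.

How it is judged:
By the outcome, as a careful person would: the job done as asked, in the order asked, and still so for the second after the job is handed in, with the robot touching nothing.
It also fails if it takes over 61 s, if anything falls off the work surface, if the arm or the gripper's body presses on something with over 40 N, if the wrist force passes 120 N, or if a joint passes its speed limit or range.

### The arm

A 6-joint arm with a two-finger parallel gripper is mounted at the origin on a cart in front of the work surface, level with it; the furniture and walls round the work are solid. World frame = base frame: x ahead of the robot, y to its left, z up, the work surface at z = 0. Lengths are in m, angles in degrees, forces in N, time in s.
With the tool pointing down it reaches from about 0.325 to 0.9 m from the base axis. Payload 6.1 kg.
Tool frame: the origin (TCP) lies midway between the tips of the shut fingers; the grasp point (between the pads) lies 19 mm behind it (ctrl.grip_depth is the distance from the TCP to the grasp point, in m); x points along the fingers, y is the direction in which the jaws open and shut, and the axes are right-handed (so a half turn about x gives the same grasp; the last joint's range is limited). The gripper opens to 87 mm and grips with 3 to 60 N. Pads are 19 mm wide; open, the fingers measure 117 mm over their backs; the gripper's body (75 mm by 190 mm) begins 51 mm behind the grasp point.
Start: joints at [63.879, 12.628, 87.462, -0, 79.91, -7.225], TCP at [0.202, 0.591, 0.223] pointing down, gripper open.
Joint ranges: [-170.65, 170.65], [-52.31, 119.04], [5.05, 147.46], [-71.25, 251.25], [11.57, 151.72], [-153.62, 153.62]. Speed limits (degrees/s): [147.25, 147.25, 172.46, 180, 180, 180].

### API

Orientations are given as a 3x3 rotation matrix whose columns are the frame's x, y, z axes.
In Python, from workcell import ctrl gives the robot as it stands.
- The arm moves only by the tool servo_tool, never from a script. Its argument "moves" is one flat list of numbers, 6 for each row, row after row: the shift along the tool's x, y, z in m, then the turn, a rotation vector about the tool's x, y, z in rad. In form: [tx, ty, tz, rx, ry, rz, tx, ty, tz, rx, ry, rz, ...]. A call has 1 to 8 rows; each row shifts and turns the commanded pose from where the row before left it, along the tool's axes as they then stand; what a row does not reach is not made up. A row lasts 1/8 s, in which the tool goes at most 62.5 mm and 10.7 degrees, less where a joint would pass 70% of its speed; a pose out of reach is approached as far as the arm can. A call with a gripper value outside its range is refused whole. "gripper" is the gripper's target within -1 to 1 (fully open at 1, half-way at 0, shut at -1), set as the call begins (left out, the last holds). The fingers move at their own pace and stop on an object; "squeeze" is the grip in N (left out, the last holds). Time passes only in rows, so rows that do not move let the fingers close. It gives the time, the measured TCP pose, the force and the opening at its end, in the units of the state.
- ctrl.sense(): the state, without advancing time (a new reading comes with each control period).
- ctrl.read_camera(name): name is "scene" or "top" or "wrist"; returns a dict with "image" (420x560x3 uint8, red, green, blue), "fx", "fy", "cx", "cy" (pixels), "R" (3x3) and "t" (3): a world point X has camera coordinates R X + t. Camera axes: x right, y down, z forward; pixel columns grow to the right and rows downward; lengths in m; the calibration is good to about 2 mm. The wrist camera is an equidistant fisheye: a pixel r from the principal point sees the ray r / f radians off the axis. A picture is of the moment at which its call begins. There is no depth.
- ctrl.hand_in(): hands the job in, once; it reports no verdict.
The state is a dict: "clock": time; "q": joint angles; "qd": joint speeds; "tau": joint torques, N m; "tcp_pos": TCP position; "tool_rot": TCP orientation; "ft_force": force on the tool from outside, world axes, zero at the start; "moment": the same for the moment, N m; "finger_gap": finger opening in m.
Only numpy, scipy, OpenCV 4.12 (cv2) and the standard library are available. Lean on these libraries where they do the work, as an engineer would, in place of code of your own. Each camera call takes 0.05 s, during which the arm holds its last target. There are 200 camera calls.

## Working session

There is one attempt and no reset: what is moved stays moved. The work goes in short steps, Python scripts to look and compute and a tool call to move; the robot and the scene stay as the last step left them, time stands still between calls to the robot, and variables do not carry over. Pictures are saved under pics/ and viewed, about 8 in all and at most 12, crops included, and the job is handed in when it is done.

Besides the shell and the picture viewer there is one more tool, called after ">>>" as name(argument=value, ...) on one line, values as JSON. servo_tool: Moves the arm, as the interface text tells. Its arguments: {"type":"object","properties":{"moves":{"type":"array"},"gripper":{"type":"number"},"squeeze":{"type":"number"}},"required":["moves"]}

```bash
mkdir -p pics; python3 - <<'E'
from workcell import ctrl
import cv2,pickle
d={}
for n in("scene","top"):
    c=ctrl.read_camera(n);d[n]=c;cv2.imwrite(f"pics/{n}0.png",c["image"][...,::-1]);print(n,c["fx"],c["cx"],c["cy"],c["R"],c["t"])
pickle.dump(d,open("c0.pkl","wb"))
s=ctrl.sense();print(s["tcp_pos"],s["tool_rot"],s["clock"],s["finger_gap"])
E
```

```text
scene 516.4448592801981 272.52389225807815 211.37147822779485 [[ 0.71440598 -0.69971662 -0.00455468]
 [-0.4118414  -0.41520717 -0.81116562]
 [ 0.56569493  0.58137738 -0.58479876]] [-0.37488752  0.33350973  0.62519673]
top 497.59713728586075 275.43267706999757 202.9896481978113 [[-0.02734324 -0.9996072   0.00614833]
 [-0.99333968  0.02648207 -0.11213822]
 [ 0.11193135 -0.0091736  -0.9936736 ]] [0.00481    0.57803463 0.92259985]
[0.20216795 0.59078559 0.22153534] [[-7.73161216e-04  3.23871784e-01  9.46100666e-01]
 [-1.61486403e-03  9.46099311e-01 -3.23872639e-01]
 [-9.99998397e-01 -1.77822970e-03 -2.08478399e-04]] 0.1 0.08694999159983684
```

View pics/top0.png

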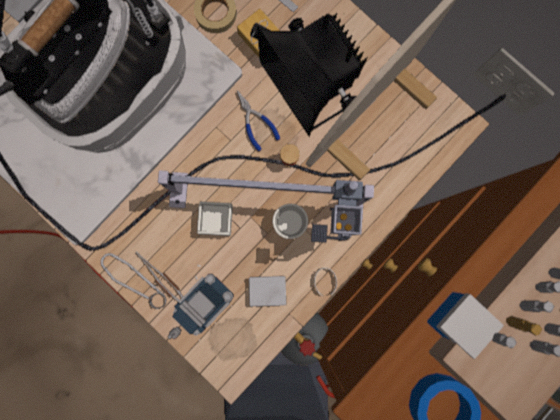

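View pics/scene0.png

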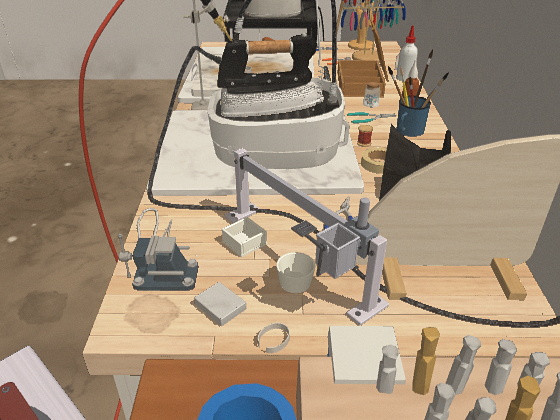

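The top view shows the cup at (347,220), pad (319,233), crucible (291,221), mould (214,219) and post (352,186). The scene view agrees: the crucible is the one next to the cup. I'll zoom in to measure.

```bash
cat > h.py <<'E'
import numpy as np
def ray(c,u,v,z):
    d=c["R"].T@np.array([(u-c["cx"])/c["fx"],(v-c["cy"])/c["fy"],1]); o=-c["R"].T@c["t"]
    return o+d*(z-o[2])/d[2]
def proj(c,X):
    p=c["R"]@X+c["t"]; return np.array([c["fx"]*p[0]/p[2]+c["cx"],c["fy"]*p[1]/p[2]+c["cy"]])
E
python3 - <<'E'
import pickle,cv2
from h import *
d=pickle.load(open("c0.pkl","rb"));c=d["top"]
im=c["image"][160:260,150:390,::-1];cv2.imwrite("pics/crop0.png",cv2.resize(im,None,fx=3.3333,fy=3.3333,interpolation=cv2.INTER_CUBIC))
for n,u,v,z in(("cup",347,220,.162),("post",352,186,.203),("pad",319,233,.162),("cruc",291,221,.042),("mould",214,219,.032),("railL",163,180,.15),("railR",372,192,.15)):print(n,ray(c,u,v,z).round(4))
E
```

```text
cup [ 0.5319 -0.1271  0.162 ]
post [ 0.5826 -0.1311  0.203 ]
pad [ 0.5117 -0.08    0.162 ]
cruc [ 0.5418 -0.0392  0.042 ]
mould [0.5503 0.1075 0.032 ]
railL [0.6088 0.179  0.15  ]
railR [ 0.579  -0.1732  0.15  ]
```

View pics/crop0.png

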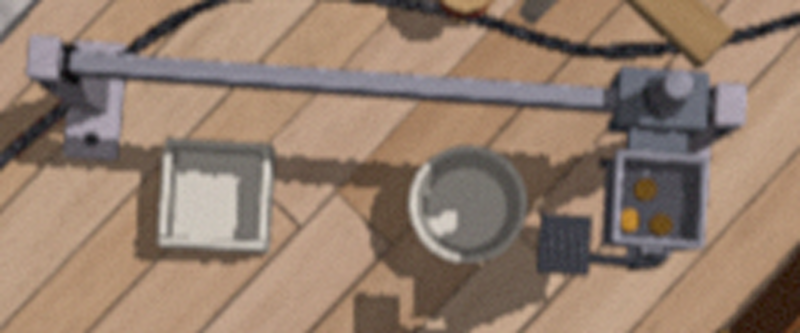

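The crop, in its own pixels, shows the cup centre at (660,199), post top (678,86), pad (564,244), crucible rim centre (468,205) and end-post tops (45,57) and (729,106). Next I'll work out the stand frame and cross-check it.

```bash
python3 - <<'E'
import pickle
from h import *
d=pickle.load(open("c0.pkl","rb"));c=d["top"]
P={}
for n,u,v,z in(("cup",660,199,.162),("post",678,86,.203),("pad",564,244,.162),("cruc",468,205,.042),("mould",216,196,.032),("eL",45,57,.15),("eR",729,106,.15)):
    P[n]=ray(c,150+u*.3,160+v*.3,z);print(n,P[n].round(4))
e=P["eL"]-P["eR"];L=np.linalg.norm(e);y=e/L;x=np.array([y[1],-y[0],0]);print("L",L,"heading",np.degrees(np.arctan2(y[1],y[0])),x,y)
for k in P:
    q=P[k]-P["cup"];print(k,"rel cup x,y mm",(1e3*q@x).round(1),(1e3*q@y).round(1))
# model from end posts
mid=(P["eL"]+P["eR"])/2; 
for k,X in(("cup",mid-.052*x-.14*y),("post",mid-.14*y)):print(k,X.round(4))
s=d["scene"]
for k in("post","cup","pad","cruc"):print(k,proj(s,P[k]).round(1))
from workcell import ctrl
T=np.array(ctrl.sense()["tool_rot"]);print("tool y heading",np.degrees(np.arctan2(T[1,1],T[0,1])))
E
```

```text
cup [ 0.5324 -0.1287  0.162 ]
post [ 0.5828 -0.1333  0.203 ]
pad [ 0.5114 -0.0803  0.162 ]
cruc [ 0.5409 -0.0381  0.042 ]
mould [0.5507 0.1059 0.032 ]
eL [0.6138 0.1781 0.15  ]
eR [ 0.5795 -0.1676  0.15  ]
L 0.3474202731544427 heading 84.34538476838306 [ 0.99513393 -0.09853152  0.        ] [0.09853152 0.99513393 0.        ]
cup rel cup x,y mm 0.0 0.0
post rel cup x,y mm 50.6 0.4
pad rel cup x,y mm -25.7 46.1
cruc rel cup x,y mm -0.5 91.1
mould rel cup x,y mm -4.9 235.3
eL rel cup x,y mm 50.7 313.4
eR rel cup x,y mm 50.7 -34.0
cup [ 0.5311 -0.1289  0.15  ]
post [ 0.5828 -0.1341  0.15  ]
post [363.6 200.6]
cup [337.2 236.1]
pad [303.2 228. ]
cruc [294.7 265.4]
tool y heading 71.10273263120395
```

>>> servo_tool(moves=[-0.02,0,0,-0.1155,0,0,-0.02,0,0,-0.1155,0,0,0,-0.0488,0.03215,0,0,0,0,-0.0488,0.03215,0,0,0,0,-0.0488,0.03215,0,0,0,0,-0.0488,0.03215,0,0,0,0,-0.0488,0.03215,0,0,0,0,-0.0488,0.03215,0,0,0], gripper=1)

```text
clock: 1.1
tcp_pos: [0.3658, 0.2791, 0.2623]
tool_rot: [[0.0, 0.098, 0.995], [-0.0, 0.995, -0.098], [-1.0, -0.0, 0.0]]
ft_force: [1.3, -0.9, 0.4]
finger_gap: 0.0871
```

>>> servo_tool(moves=[0,-0.0488,0.03215,0,0,0,0,-0.0488,0.03215,0,0,0,0,-0.0488,0.03215,0,0,0,0,-0.0488,0.03215,0,0,0,0,-0.0488,0.03215,0,0,0,0,-0.0488,0.03215,0,0,0,0,-0.0488,0.03215,0,0,0,0,0,0,0,0,0])

```text
clock: 2.1
tcp_pos: [0.5563, -0.0847, 0.2613]
tool_rot: [[-0.002, 0.103, 0.995], [-0.0, 0.995, -0.103], [-1.0, -0.001, -0.002]]
ft_force: [-0.1, 1.1, 0.1]
finger_gap: 0.0869
```

```bash
cat > e.py <<'E'
import sys
from h import *
from workcell import ctrl
s=ctrl.sense();p=np.array(s["tcp_pos"]);T=np.array(s["tool_rot"])
print("clk",s["clock"],"tcp",p.round(4),"F",np.round(s["ft_force"],1),"gap",round(s["finger_gap"],4),"yaw",np.degrees(np.arctan2(T[1,1],T[0,1])).round(2),"down",T[:,0].round(3))
if len(sys.argv)>3: print("tool delta",(T.T@(np.array(sys.argv[1:4],float)-p)).round(4))
E
python3 e.py 0.5828 -0.1335 0.168
```

```text
clk 2.1 tcp [ 0.5563 -0.0847  0.2613] F [-0.1  1.1  0.1] gap 0.0869 yaw 84.07 down [-0.002 -0.    -1.   ]
tool delta [ 0.0933 -0.0457  0.0316]
```

>>> servo_tool(moves=[0,-0.0457,0.0316,0,0,0,0,0,0,0,0,0,0.03,0,0,0,0,0,0.03,0,0,0,0,0,0.033,0,0,0,0,0,0,0,0,0,0,0])

```text
clock: 2.85
tcp_pos: [0.5799, -0.1274, 0.1664]
tool_rot: [[-0.006, 0.098, 0.995], [0.003, 0.995, -0.097], [-1.0, 0.002, -0.007]]
ft_force: [-1.1, 1.4, -0.4]
finger_gap: 0.0869
```

>>> servo_tool(moves=[0,0,0,0,0,0,0,0,0,0,0,0,0,0,0,0,0,0,0,0,0,0,0,0,0,0,0,0,0,0,0,0,0,0,0,0], gripper=-1, squeeze=10)

```text
clock: 3.6
tcp_pos: [0.5827, -0.1299, 0.1695]
tool_rot: [[-0.0, 0.099, 0.995], [0.0, 0.995, -0.099], [-1.0, 0.0, -0.0]]
ft_force: [0.3, -0.6, 0.5]
finger_gap: 0.0349
```

```bash
python3 e.py 0.5828 -0.1335 0.168; python3 - <<'E'
from workcell import ctrl
import cv2
cv2.imwrite("pics/scene1.png",ctrl.read_camera("scene")["image"][100:340,180:500,::-1].repeat(2,0).repeat(2,1))
E
```

```text
clk 3.6 tcp [ 0.5827 -0.1299  0.1695] F [ 0.3 -0.6  0.5] gap 0.0349 yaw 84.33 down [-0.  0. -1.]
tool delta [ 0.0015 -0.0036  0.0005]
```

View pics/scene1.png

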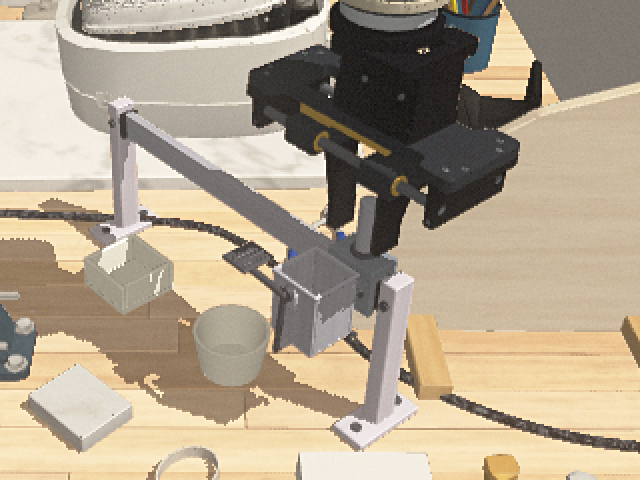

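The post, at about (367,225) in the crop, stands between the fingers, which are still closing. I'll wait for them.

>>> servo_tool(moves=[0,0,0,0,0,0,0,0,0,0,0,0,0,0,0,0,0,0,0,0,0,0,0,0])

```text
clock: 4.15
tcp_pos: [0.5826, -0.1302, 0.1695]
tool_rot: [[-0.0, 0.099, 0.995], [-0.001, 0.995, -0.099], [-1.0, -0.001, -0.0]]
ft_force: [0.2, -3.7, -1.4]
finger_gap: 0.0143
```

```bash
python3 e.py 0.5828 -0.1335 0.168
```

```text
clk 4.15 tcp [ 0.5826 -0.1302  0.1695] F [ 0.2 -3.7 -1.4] gap 0.0143 yaw 84.33 down [-0.    -0.001 -1.   ]
tool delta [ 0.0015 -0.0033  0.0005]
```

Gripped at a 14 mm gap. Now slide about 88 mm along +y.

>>> servo_tool(moves=[0,0.008,0,0,0,0,0,0.016,0,0,0,0,0,0.016,0,0,0,0,0,0.016,0,0,0,0,0,0.016,0,0,0,0,0,0.01,0,0,0,0,0,0.006,0,0,0,0,0,0,0,0,0,0])

```text
clock: 5.15
tcp_pos: [0.5912, -0.0408, 0.1694]
tool_rot: [[-0.0, 0.098, 0.995], [0.002, 0.995, -0.098], [-1.0, 0.002, -0.001]]
ft_force: [-1.4, 2.9, -1.1]
finger_gap: 0.0146
```

>>> servo_tool(moves=[0,0,0,0,0,0,0,0,0,0,0,0])

```text
clock: 5.4
tcp_pos: [0.5911, -0.0418, 0.1694]
tool_rot: [[-0.001, 0.099, 0.995], [0.001, 0.995, -0.099], [-1.0, 0.001, -0.001]]
ft_force: [-2.3, 2.8, 0.6]
finger_gap: 0.0146
```

```bash
python3 e.py 0.5926 -0.0432 0.168; python3 - <<'E'
from workcell import ctrl
import cv2,pickle
c=ctrl.read_camera("top");pickle.dump(c,open("c1.pkl","wb"))
im=c["image"][160:260,150:390,::-1];cv2.imwrite("pics/crop1.png",cv2.resize(im,None,fx=3.3333,fy=3.3333,interpolation=cv2.INTER_CUBIC))
E
```

```text
clk 5.4 tcp [ 0.5911 -0.0418  0.1694] F [-2.3  2.8  0.6] gap 0.0146 yaw 84.33 down [-0.001  0.001 -1.   ]
tool delta [ 0.0014 -0.0013  0.0016]
```

View pics/crop1.png

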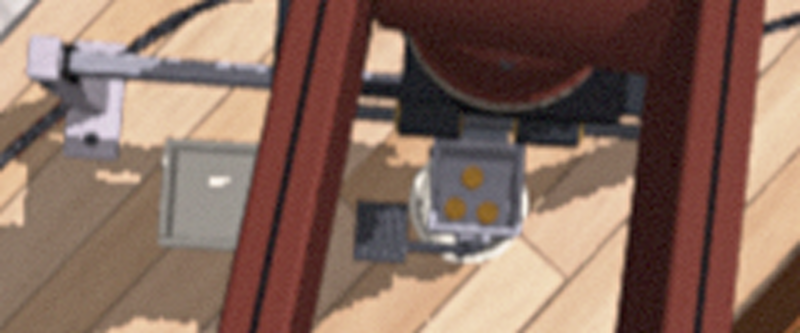

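The crop shows the cup outline centred at about (477,190) with all three slugs inside, and the pad at (381,232).

```bash
python3 - <<'E'
import pickle
from h import *
c=pickle.load(open("c1.pkl","rb"));x=np.array([.9951,-.0985,0]);y=np.array([.0985,.9951,0]);cr=np.array([.5409,-.0381,0])
for n,u,v in(("cup",477.5,190),("pad",381,232)):
    q=ray(c,150+u*.3,160+v*.3,.162);e=q-cr;print(n,q.round(4),"rel cruc",(1e3*e@x).round(1),(1e3*e@y).round(1))
E
```

```text
cup [ 0.5393 -0.0384  0.162 ] rel cruc -1.6 -0.5
pad [0.5198 0.0099 0.162 ] rel cruc -25.8 45.7
```

Centred to within about 1–2 mm by both checks. Release, lift, shut and go over the pad.

>>> servo_tool(moves=[0,0,0,0,0,0,0,0,0,0,0,0,0,0,0,0,0,0,0,0,0,0,0,0,0,0,0,0,0,0], gripper=-0.2)

```text
clock: 6.08
tcp_pos: [0.5914, -0.0423, 0.1696]
tool_rot: [[0.0, 0.099, 0.995], [-0.0, 0.995, -0.099], [-1.0, -0.0, 0.0]]
ft_force: [0.2, -0.2, -0.7]
finger_gap: 0.0348
```

>>> servo_tool(moves=[-0.025,0,0,0,0,0,-0.025,0,0,0,0,0,0,0,0,0,0,0])

```text
clock: 6.45
tcp_pos: [0.5929, -0.0425, 0.222]
tool_rot: [[0.005, 0.099, 0.995], [-0.001, 0.995, -0.099], [-1.0, -0.001, 0.005]]
ft_force: [-0.1, -0.1, 0.1]
finger_gap: 0.0345
```

>>> servo_tool(moves=[0,0.0224,-0.0382,0,0,0,0,0.0224,-0.0382,0,0,0,0,0,0,0,0,0,0,0,0,0,0,0,0,0,0,0,0,0,0,0,0,0,0,0,0,0,0,0,0,0], gripper=-1)

```text
clock: 7.32
tcp_pos: [0.52, 0.0095, 0.2194]
tool_rot: [[-0.0, 0.099, 0.995], [0.0, 0.995, -0.099], [-1.0, -0.0, -0.0]]
ft_force: [0.1, -0.6, 0.9]
finger_gap: 0.0007
```

```bash
python3 e.py 0.5195 0.0103 0.164; python3 - <<'E'
from workcell import ctrl
import cv2
cv2.imwrite("pics/scene2.png",ctrl.read_camera("scene")["image"][100:340,180:500,::-1].repeat(2,0).repeat(2,1))
E
```

```text
clk 7.325 tcp [0.52   0.0095 0.2194] F [ 0.1 -0.6  0.9] gap 0.0007 yaw 84.31 down [-0.  0. -1.]
tool delta [ 0.0554  0.0007 -0.0006]
```

View pics/scene2.png

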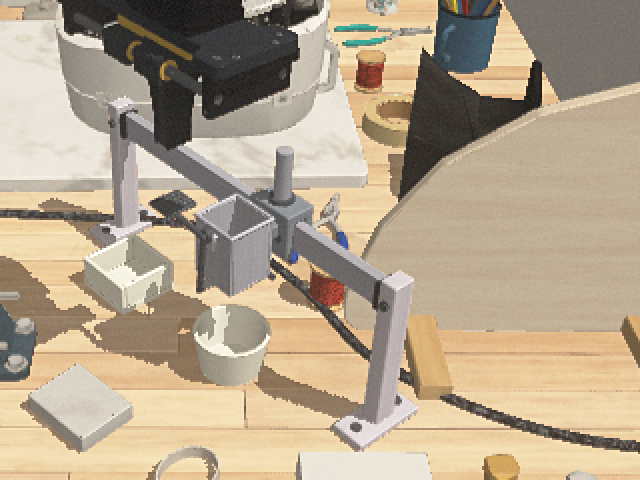

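Cup stands over the crucible and the shut fingers are above the pad at (172,203). Press down.

>>> servo_tool(moves=[0.025,0,0,0,0,0,0.025,0,0,0,0,0,0,0,0,0,0,0,0.005,0,0,0,0,0,0.004,0,0,0,0,0,0.004,0,0,0,0,0,0.003,0,0,0,0,0])

```text
clock: 8.25
tcp_pos: [0.5206, 0.0101, 0.1543]
tool_rot: [[0.002, 0.099, 0.995], [0.0, 0.995, -0.099], [-1.0, 0.0, 0.002]]
ft_force: [0.5, 0.6, 4.4]
finger_gap: 0.0003
```

>>> servo_tool(moves=[0.003,0,0,0,0,0,0,0,0,0,0,0,0,0,0,0,0,0])

```text
clock: 8.62
tcp_pos: [0.5204, 0.0098, 0.1511]
tool_rot: [[0.002, 0.099, 0.995], [-0.0, 0.995, -0.099], [-1.0, 0.0, 0.002]]
ft_force: [2.6, 1.4, 4.7]
finger_gap: 0.0005
```

```bash
python3 e.py 0.5195 0.0103 0.164; python3 - <<'E'
from workcell import ctrl
import cv2
cv2.imwrite("pics/scene3.png",ctrl.read_camera("scene")["image"][100:340,180:500,::-1].repeat(2,0).repeat(2,1))
E
```

```text
clk 8.625 tcp [0.5204 0.0098 0.1511] F [2.6 1.4 4.7] gap 0.0005 yaw 84.34 down [ 0.002 -0.    -1.   ]
tool delta [-0.0129  0.0004 -0.001 ]
```

View pics/scene3.png

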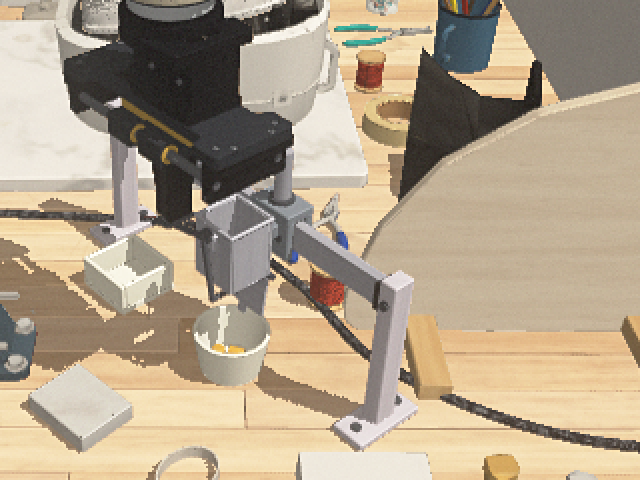

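The flap hangs open and slugs lie in the crucible at (228,350). Lift, regrip the post.

>>> servo_tool(moves=[-0.025,0,0,0,0,0,-0.03,0,0,0,0,0,-0.025,0,0,0,0,0,0,0,0,0,0,0,0,-0.0226,0.0382,0,0,0,0,-0.0227,0.0382,0,0,0,0,0,0,0,0,0,0,0,0,0,0,0], gripper=0.2)

```text
clock: 9.68
tcp_pos: [0.5898, -0.0424, 0.2282]
tool_rot: [[-0.004, 0.099, 0.995], [0.001, 0.995, -0.099], [-1.0, 0.001, -0.004]]
ft_force: [-0.3, 0.5, -0.9]
finger_gap: 0.052
```

```bash
python3 e.py 0.5922 -0.0425 0.169
```

```text
clk 9.675 tcp [ 0.5898 -0.0424  0.2282] F [-0.3  0.5 -0.9] gap 0.052 yaw 84.32 down [-0.004  0.001 -1.   ]
tool delta [0.0592 0.0001 0.0026]
```

>>> servo_tool(moves=[0.03,0,0,0,0,0,0.029,0,0,0,0,0,0,0,0,0,0,0])

```text
clock: 10.05
tcp_pos: [0.5882, -0.0415, 0.1684]
tool_rot: [[-0.007, 0.098, 0.995], [0.001, 0.995, -0.098], [-1.0, 0.001, -0.007]]
ft_force: [-0.0, -0.5, -0.7]
finger_gap: 0.0522
```

>>> servo_tool(moves=[0,0,0,0,0,0,0,0,0,0,0,0,0,0,0,0,0,0,0,0,0,0,0,0,0,0,0,0,0,0,0,0,0,0,0,0,0,0,0,0,0,0], gripper=-1)

```text
clock: 10.92
tcp_pos: [0.5915, -0.0426, 0.1719]
tool_rot: [[0.001, 0.099, 0.995], [0.0, 0.995, -0.099], [-1.0, 0.0, 0.001]]
ft_force: [-0.2, 0.9, 2.5]
finger_gap: 0.0145
```

>>> servo_tool(moves=[0,-0.008,0,0,0,0,0,-0.016,0,0,0,0,0,-0.016,0,0,0,0,0,-0.016,0,0,0,0,0,-0.016,0,0,0,0,0,-0.01,0,0,0,0,0,-0.004,0,0,0,0,0,0,0,0,0,0])

```text
clock: 11.92
tcp_pos: [0.5831, -0.1297, 0.1719]
tool_rot: [[0.001, 0.099, 0.995], [-0.002, 0.995, -0.099], [-1.0, -0.002, 0.001]]
ft_force: [3.4, -1.0, 4.4]
finger_gap: 0.0143
```

```bash
python3 e.py 0.5828 -0.1335 0.168
```

```text
clk 11.925 tcp [ 0.5831 -0.1297  0.1719] F [ 3.4 -1.   4.4] gap 0.0143 yaw 84.3 down [ 0.001 -0.002 -1.   ]
tool delta [ 0.0039 -0.0038  0.0001]
```

Creep to the stop in small steps, watching the force.

>>> servo_tool(moves=[0,-0.001,0,0,0,0,0,-0.001,0,0,0,0,0,0,0,0,0,0,0,0,0,0,0,0])

```text
clock: 12.42
tcp_pos: [0.583, -0.1301, 0.1719]
tool_rot: [[0.001, 0.098, 0.995], [-0.0, 0.995, -0.098], [-1.0, -0.0, 0.001]]
ft_force: [2.0, 1.9, 5.9]
finger_gap: 0.0143
```

>>> servo_tool(moves=[0,-0.001,0,0,0,0,0,-0.001,0,0,0,0,0,0,0,0,0,0,0,0,0,0,0,0])

```text
clock: 12.92
tcp_pos: [0.5829, -0.132, 0.1719]
tool_rot: [[0.001, 0.098, 0.995], [0.0, 0.995, -0.098], [-1.0, 0.0, 0.001]]
ft_force: [2.8, 2.2, 6.3]
finger_gap: 0.0147
```

>>> servo_tool(moves=[0,-0.001,0,0,0,0,0,-0.001,0,0,0,0,0,0,0,0,0,0,0,0,0,0,0,0])

```text
clock: 13.42
tcp_pos: [0.5828, -0.1326, 0.1719]
tool_rot: [[0.001, 0.098, 0.995], [0.002, 0.995, -0.098], [-1.0, 0.002, 0.001]]
ft_force: [3.3, 6.5, 7.4]
finger_gap: 0.0149
```

>>> servo_tool(moves=[0,-0.001,0,0,0,0,0,-0.001,0,0,0,0,0,0,0,0,0,0,0,0,0,0,0,0])

```text
clock: 13.92
tcp_pos: [0.5828, -0.1327, 0.1719]
tool_rot: [[0.001, 0.097, 0.995], [0.005, 0.995, -0.097], [-1.0, 0.005, 0.001]]
ft_force: [3.5, 13.0, 6.2]
finger_gap: 0.0144
```

>>> servo_tool(moves=[0,-0.001,0,0,0,0,0,-0.001,0,0,0,0,0,0,0,0,0,0,0,0,0,0,0,0])

```text
clock: 14.42
tcp_pos: [0.5828, -0.1328, 0.1718]
tool_rot: [[0.001, 0.097, 0.995], [0.008, 0.995, -0.097], [-1.0, 0.009, 0.001]]
ft_force: [4.7, 18.3, 8.2]
finger_gap: 0.0149
```

Hard against the stop: 18 N with no further motion. Ease off partly, open, lift clear.

>>> servo_tool(moves=[0,0.002,0,0,0,0,0,0,0,0,0,0])

```text
clock: 14.68
tcp_pos: [0.5828, -0.1327, 0.1718]
tool_rot: [[0.001, 0.097, 0.995], [0.005, 0.995, -0.097], [-1.0, 0.005, 0.001]]
ft_force: [4.2, 12.6, 6.1]
finger_gap: 0.0146
```

>>> servo_tool(moves=[0,0,0,0,0,0,0,0,0,0,0,0,0,0,0,0,0,0,0,0,0,0,0,0,0,0,0,0,0,0,0,0,0,0,0,0], gripper=0.2)

```text
clock: 15.42
tcp_pos: [0.582, -0.1364, 0.1715]
tool_rot: [[-0.0, 0.099, 0.995], [-0.0, 0.995, -0.099], [-1.0, -0.0, -0.0]]
ft_force: [0.5, -0.2, 0.1]
finger_gap: 0.0517
```

>>> servo_tool(moves=[-0.03,0,0,0,0,0,-0.03,0,0,0,0,0,-0.03,0,0,0,0,0,0,0.045,-0.03,0,0,0,0,0.045,-0.03,0,0,0,0,0.045,-0.03,0,0,0,0,0.045,-0.03,0,0,0,0,0.045,-0.03,0,0,0])

```text
clock: 16.42
tcp_pos: [0.454, 0.1037, 0.2618]
tool_rot: [[0.001, 0.099, 0.995], [0.0, 0.995, -0.099], [-1.0, 0.0, 0.001]]
ft_force: [0.3, 0.9, 1.2]
finger_gap: 0.0522
```

>>> servo_tool(moves=[0,0.045,-0.03,0,0,0,0,0.045,-0.03,0,0,0,0,0.045,-0.03,0,0,0,0,0.045,-0.02,0,0,0,0,0.045,-0.02,0,0,0,0,0,0,0,0,0,0,0,0,0,0,0])

```text
clock: 17.3
tcp_pos: [0.3478, 0.3388, 0.2614]
tool_rot: [[0.0, 0.098, 0.995], [-0.001, 0.995, -0.098], [-1.0, -0.001, 0.0]]
ft_force: [-0.7, -0.2, 0.1]
finger_gap: 0.0518
```

```bash
python3 e.py; python3 - <<'E'
from workcell import ctrl
import cv2,numpy as np
c=ctrl.read_camera("top")
a=cv2.resize(c["image"][160:310,150:390,::-1],None,fx=3.3333,fy=3.3333,interpolation=cv2.INTER_CUBIC);cv2.imwrite("pics/crop4.png",a)
b=ctrl.read_camera("scene")["image"][100:360,180:500,::-1].repeat(2,0).repeat(2,1);cv2.imwrite("pics/scene4.png",b)
E
```

```text
clk 17.3 tcp [0.3478 0.3388 0.2614] F [-0.7 -0.2  0.1] gap 0.0518 yaw 84.38 down [ 0.    -0.001 -1.   ]
```

View pics/crop4.png

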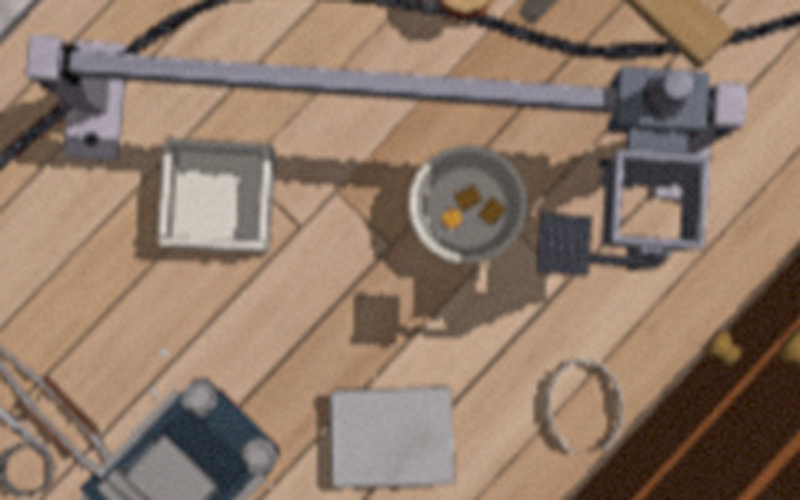

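View pics/scene4.png

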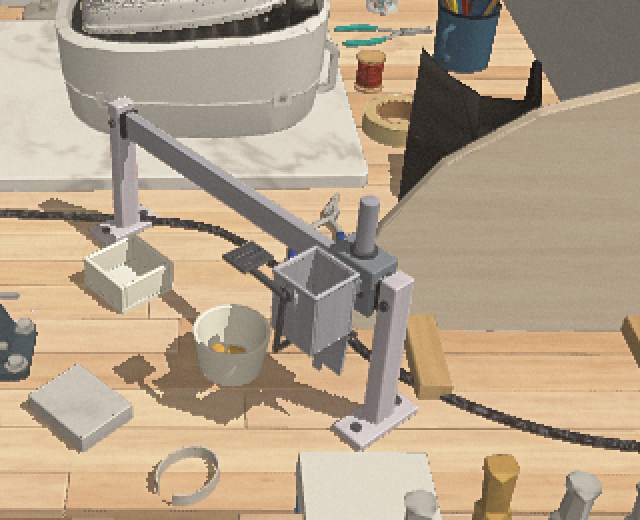

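All three slugs lie in the crucible (466,196; 491,211; 452,218). The empty cup is back at its starting pixels, and the crucible, mould and bystanders have not moved. I'll hand the job in.

```bash
python3 -c "
from workcell import ctrl
print(ctrl.hand_in())"
```

```text
the job is handed in; nothing more can be done
None
```

The job is done and handed in at about 17 s of the 61 s allowed.

- **Slide out:** I gripped the push post and slid the cup about 90 mm to stand over the round crucible. The picture put the cup's centre within about 2 mm of the crucible's centre.
- **Release:** With the fingers shut I pressed the tab down about 11 mm (about 5 N). The bottom swung open and the slugs fell into the crucible.
- **Slide home:** I regripped the post and brought the cup back until it stopped moving against the end stop at about 18 N. I then let go and moved the arm well clear.

In the last pictures all three slugs lie in the crucible and the mould is empty. The cup is empty and appears at the same pixels as at the start. The crucible, mould, block, cuff and spool look unmoved; I judged the spool only from its edge in the crop. The highest force I read was about 20 N. The only disagreement was between the gripper's reading and the top camera: they differed by 1 to 3 mm on where the post stood, which was small enough not to matter.

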